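# Close the leaf of the drill jig over the workpiece

## Robot

A 6-joint arm with a two-finger parallel gripper is mounted at the origin on the work surface. World frame = base frame: x ahead of the robot, y to its left, z up, the work surface at z = 0. Lengths are in m, angles in rad, forces in N, time in s.
With the tool pointing down it reaches from about 0.375 to 0.9 m from the base axis. Payload 3.1 kg.
Tool frame: the origin (TCP) lies between the finger pads; the fingertips stand 17 mm ahead of it and the grasp point (between the pads) lies 2 mm behind it; z points along the fingers, y is the line along which they close (so a half turn about z gives the same grasp; the last joint's range is limited). The gripper opens to 85 mm and grips with 20 to 120 N. Pads are 22 mm wide; open, the fingers measure 114 mm over their backs; the gripper's body (76 mm by 85 mm) begins 54 mm behind the grasp point. The pads swing forward as they close: fully open they stand 13 mm farther back than shut.
Start: joints at [-1.474, 0.527, 1.433, -0, 1.181, -0.178], TCP at [0.17, -0.601, 0.213] pointing down, gripper open.
Joint ranges: [-3.08, 3.08], [-0.75, 2.2], [0.22, 2.44], [-1.43, 4.57], [0, 2.65], [-2.85, 2.85]. Speed limits (rad/s): [2.79, 2.79, 3.14, 3.14, 3.14, 3.14].

## Interface

Orientations are given as a unit quaternion [x, y, z, w].
In Python, from station import sense, vision, order gives the robot as it stands.
- The arm moves only by the shell command python3 -m crank 'ROWS' [OPENING] [FORCE]. ROWS is JSON, a list of rows, each an object with "dp": the shift along the world's x, y, z in units of 30 mm (1.0 is 30 mm), a list of three; "angular": the turn, a rotation vector about the world's x, y, z in degrees, a list of three. In form: [{"dp": [dx, dy, dz], "angular": [ax, ay, az]}, ...]. A call has 1 to 20 rows; each row shifts and turns the commanded pose from where the row before left it; what a row does not reach is not made up. A row lasts 1/10 s, in which the tool goes at most 50 mm and 8.59 degrees, less where a joint would pass 70% of its speed; a pose out of reach is approached as far as the arm can. A call is refused whole if a number of a shift passes 1 or a number of a turn 8.59, either way. A call with a gripper value outside its range is refused whole. OPENING is the closure, from 0 (fully open) to 1 (shut), set as the call begins (- or left out, the last holds). The fingers move at their own pace and stop on an object; FORCE is the grip in N (left out, the last holds). Time passes only in rows, so rows that do not move let the fingers close. It gives the time, the measured TCP pose, the force, the opening and the grip force at its end, in the units of the state.
- sense(): the state, without advancing time (a new reading comes with each control period).
- vision.snapshot(name): name is "scene" or "top" or "wrist"; returns a dict with "image" (400x640x3 uint8, blue, green, red), "range_z" (400x640 float32, m along the optical axis (not along the pixel's ray), 0 where there is no reading), "mtx" (3x3 intrinsics, pixels), "dist" ([k1, k2, p1, p2, k3] as OpenCV has them; the pictures are not rectified), "pose" (4x4, takes a point from camera to world coordinates); the wrist camera has in their place "mount" (4x4, takes a point from camera to tool coordinates, whose origin is the TCP and whose axes are the flange's). Camera axes: x right, y down, z forward; pixel columns grow to the right and rows downward; lengths in m; the calibration is good to about 2 mm. A picture is of the moment at which its call begins: read the wrist's pose just before it.
- order.sign_off(): hands the job in; it is judged then, once.
The state is a dict: "t": time; "q": joint angles; "qd": joint speeds; "tau": joint torques, N m; "tcp_pos": TCP position; "tool_rot": TCP orientation; "force": force on the tool from outside, world axes, zero at the start; "ft_torque": the same for the moment, N m; "finger_gap": opening from 0.0 (shut) to 1.0 (fully open); "gripper_force": force on a finger pad.
Only numpy, scipy, OpenCV 4.12 (cv2) and the standard library are available. Lean on these libraries where they do the work, as an engineer would, in place of code of your own. Each camera call takes 0.05 s, during which the arm holds its last target. There are 200 camera calls.

## Task

Make the drill jig ready for drilling by fingertip pushes alone: push the metal bar lying in the jig's groove fully home against its end stop, then flip the open hinged leaf over its hinge until it lies flat over the bar, without slamming it, and then push the swing latch fully round so that it points at the hinge, across the leaf's free end. Do not lift the bar or pick anything up, and leave the other things on the bench where they are.

Things in the scene. Friction and masses are not known exactly. Their poses are not given: they have to be found in the camera images.
- jig: leaf drill jig, bolted down: steel plate on risers, its top 40 mm above the bench, spanning x -30..178, y -56..56 mm. Origin on the bench plane straight below the hinge axis; z up, y along the hinge, x level from the hinge to the closed side, to the robot's right (jig yaw -1.97 to -1.17 rad). The bar's groove runs along y at x = 69 mm between rails 9 mm high.
- leaf (a joint): angle of the jig's leaf (rad): 0 = folded open, level, sticking out to the jig's -x (left, seen from the robot); pi/2 upright; pi = closed, flat over the bar. Starts at 0 to 0.3. Stiff hinge: stays where it is left; 2 to 5 N at the free edge moves it. Open, its underside is 51 mm above the bench, its outer 100 mm overhanging free; closed, its upper face is at 61 mm.
- leaf_hinge (a point): middle of the hinge axis, 56 mm above the bench, fixed. The hinge ears beside the leaf rise to 70 mm.
- leaf_nose (a point): middle of the leaf's free edge at mid thickness, moves with the leaf. The leaf is an aluminium plate, 10 mm thick, 70 mm wide, reaching 130 mm from the hinge axis (which lies at its mid thickness), about 0.3 kg, with two drill bushes 69 mm from the axis, 4 mm proud of the face that is underneath when open.
- bar: workpiece: loose aluminium bar 31 x 112 x 10 mm, about 0.1 kg, lying along the jig's y in its groove, 40 to 50 mm above the bench. Origin at the centre of its underside. Starts 15 to 35 mm short of home, its tail sticking out past the jig's -y side (towards the robot); slides under 1 to 3 N. When home, the tail still sticks out 13 mm past the plate.
- bar_head (a point): middle of the bar's leading (+y) end face, at mid height; it meets the end stop
- bar_tail (a point): middle of the bar's tail (-y) end face, 45 mm above the bench: the face to push, in the jig's +y direction
- stop_face (a point): middle of the end stop's face in the groove, 45 mm above the bench, at x = 69, y = 44 mm of the jig; the bar is home when bar_head touches it
- latch (a joint): angle of the swing latch about its upright pivot (rad): 0 = sticking out sideways to the jig's +y (away from the robot); pi/2 (end of travel) = pointing at the hinge, across the free end of the closed leaf. Turns counter-clockwise seen from above, starts at 0 to 0.35, stays where it is left; about 1 N at the stud moves it.
- latch_pivot (a point): the latch's pivot axis, fixed, 64 mm above the bench, 152 mm from the hinge axis, just beyond the free edge of the closed leaf. The latch is a steel strap 18 mm wide, 78 mm long from the pivot, 64 to 74 mm above the bench.
- latch_stud (a point): top centre of the upright stud on the strap's outer end: 12 mm in diameter, 27 mm tall above the strap, top 101 mm above the bench, 65 mm from the pivot; moves with the latch
- spare_bar: a second identical loose aluminium bar, 31 x 112 x 10 mm, lying on the bench on the robot's side of the leaf; not part of the job. Origin at its underside.
- chuck_key: loose drill-chuck key with cross handle, 80 x 68 mm, 15 mm high, on the bench on the far side of the jig. Origin at its underside.
- calliper: loose digital calliper, 205 mm long, lying on the bench at the left. Origin at its underside.
- hammer: loose small hammer, 220 mm long, lying at the right. Origin at its underside.
- brush: loose chip brush, 180 mm long, lying at the right. Origin at its underside.
- oil: loose white oil bottle with black cap, 52 mm diameter, 130 mm tall, standing at the left. Origin at its underside.
- drill_stand: loose wooden block 75 x 130 x 35 mm with upright drills up to 110 mm above the bench, at the right back. Origin at its underside.
- tin: loose open aluminium tin, 72 mm diameter, 70 mm tall, at the left back. Origin at its underside.
Not all that is in view belongs to the job. Leave any blue, green or purple look-alike of the bar alone.

How it is judged:
On the way, in this order (a step that is already met when the one before it is completed fails the run):
1. the bar is pushed home against the end stop (y of bar_head in the frame of stop_face above -0.003 m), for 0.2 s.
2. the leaf is flipped over and lies flat over the bar (value of joint leaf above 3.06 rad), for 0.2 s.
3. the latch is swung across the leaf's free end (value of joint latch above 1.4 rad), for 0.2 s.
At the end, for the whole second after the job is handed in: The bar's head is within 3 mm of the end stop and the bar lies down in its groove, the leaf is closed to within 0.08 rad of flat (pi), the latch is within 0.17 rad of pointing at the hinge, and bar, leaf and latch are at rest (y of bar_head in the frame of stop_face above -0.003 m and height (world z) of bar below 0.045 m and value of joint leaf above 3.06 rad and value of joint latch above 1.4 rad and linear speed of bar below 0.01 m/s and velocity of joint each of leaf, latch below 0.05 rad/s); the robot touches nothing.
It fails at once if the bar is lifted or tipped out of its groove (height (world z) of bar above 0.052 m or angle between bar's own z axis and vertical above 0.25 rad).
It fails at once if the leaf is slammed shut (faster than 3 rad/s over the last 0.4 rad) (value of joint leaf above 2.74 rad and velocity of joint leaf above 3 rad/s).
It fails at once if the latch is swung over before the leaf is down (value of joint latch above 0.9 rad and value of joint leaf below 2.9 rad).
It fails at once if another thing on the bench is moved more than 30 mm, picked up or knocked over (distance of any of spare_bar, chuck_key, calliper, hammer, brush, oil, drill_stand, tin from where it was at the start of the episode above 0.03 m or angle between any of oil, tin, drill_stand's own z axis and vertical above 0.5 rad).
It also fails if it takes over 67 s, if anything falls off the work surface, if the arm or the gripper's body presses on something with over 40 N, if the wrist force passes 120 N, or if a joint passes its speed limit or range.

## Working session

There is one attempt and no reset: what is moved stays moved. The work goes in short steps, Python scripts to look and compute and a shell command to move; the robot and the scene stay as the last step left them, time stands still between calls to the robot, and variables do not carry over. Pictures are saved under pics/ and viewed, at most 10 in all, crops included, and the job is handed in when it is done.

```bash
mkdir -p pics; ls; python3 - <<'E'
from station import sense, vision
import cv2, numpy as np
s=sense(); print({k:np.round(v,3) for k,v in s.items()})
for n in ("scene","top"):
    d=vision.snapshot(n); np.savez("s_%s.npz"%n,**d); cv2.imwrite("pics/%s0.png"%n,d["image"]); print(n,np.round(d["mtx"],1).tolist(),d["dist"],np.round(d["pose"],3).tolist())
E
```

```text
pics
{'t': np.float64(0.0), 'q': array([-1.473,  0.528,  1.434, -0.   ,  1.181, -0.178]), 'qd': array([-0.002,  0.   , -0.   ,  0.001,  0.002,  0.001]), 'tau': array([-1.0000e-03, -4.4235e+01, -1.7802e+01, -0.0000e+00,  8.0000e-03,
       -0.0000e+00]), 'tcp_pos': array([ 0.17 , -0.601,  0.212]), 'tool_rot': array([ 0.991,  0.137,  0.   , -0.001]), 'force': array([ 0.168,  0.412, -0.005]), 'ft_torque': array([ 0.025, -0.001,  0.003]), 'gripper_force': np.float64(0.0), 'finger_gap': np.float64(1.003)}
scene [[473.9, 0.0, 322.5], [0.0, 473.9, 198.8], [0.0, 0.0, 1.0]] [-0.04064905  0.          0.          0.          0.        ] [[0.645, 0.611, -0.46, 1.219], [0.764, -0.523, 0.378, -0.561], [-0.01, -0.595, -0.804, 1.23], [0.0, 0.0, 0.0, 1.0]]
top [[479.9, 0.0, 325.3], [0.0, 479.9, 204.7], [0.0, 0.0, 1.0]] [0.01339997 0.         0.         0.         0.        ] [[0.025, -0.983, 0.18, 0.282], [-1.0, -0.025, 0.001, -0.03], [0.004, -0.18, -0.984, 1.517], [0.0, 0.0, 0.0, 1.0]]
```

View pics/top0.png

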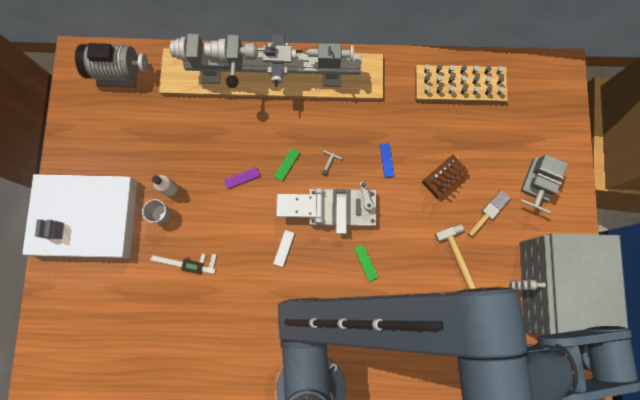

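View pics/scene0.png

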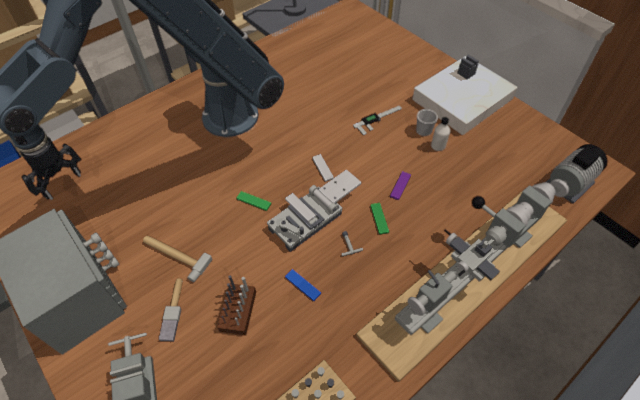

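Top view: the jig is at about (327,208) with the open leaf to its left (295,206), the bar in its groove at (341,212), and the latch at about (367,195). The spare bar is at (284,248). The coloured look-alikes are at (242,178), (287,164), (387,160) and (366,262). The bar meant is the uncoloured one inside the jig, not the one on the bench at (284,248). I'll confirm that in an enlarged crop and get rough positions.

```bash
cat > h.py <<'E'
import numpy as np, cv2
from scipy.spatial.transform import Rotation as R
def cloud(d,T=None):
    T=d["pose"] if T is None else T
    z=d["range_z"]; h,w=z.shape
    uv=np.stack(np.meshgrid(np.arange(w),np.arange(h)),-1).reshape(-1,1,2).astype(np.float32)
    n=cv2.undistortPoints(uv,d["mtx"],d["dist"]).reshape(h,w,2)
    p=np.dstack([n*z[...,None],z])
    return p@T[:3,:3].T+T[:3,3]
def onplane(d,px,h,T=None):
    T=d["pose"] if T is None else T
    n=cv2.undistortPoints(np.array(px,np.float32).reshape(-1,1,2),d["mtx"],d["dist"]).reshape(-1,2)
    r=np.c_[n,np.ones(len(n))]@T[:3,:3].T
    return T[:3,3]+r*((h-T[2,3])/r[:,2])[:,None]
def toolT(s):
    T=np.eye(4); T[:3,:3]=R.from_quat(s["tool_rot"]).as_matrix(); T[:3,3]=s["tcp_pos"]; return T
E
python3 - <<'E'
from h import *
d=dict(np.load("s_top.npz")); P=cloud(d)
for n,(u,v) in dict(leafL=(282,206),leafR=(306,206),bar=(341,212),bartail=(341,228),stud=(364,186),plate=(372,220),spare=(284,248)).items(): print(n,np.round(P[v,u],3))
a=d["image"][165:275,260:400]; b=dict(np.load("s_scene.npz"))["image"][150:260,240:380]
cv2.imwrite("pics/crop0.png",np.vstack([cv2.resize(a,None,fx=2.7,fy=2.7,interpolation=2),cv2.resize(b,None,fx=2.7,fy=2.7,interpolation=2)]))
m=(P[...,2]>.03)&(P[...,2]<.09)&(abs(P[...,0]-.3)<.25); m[:165]=0;m[275:]=0;m[:,:260]=0;m[:,400:]=0
q=P[m][:,:2].astype(np.float32); print(cv2.minAreaRect(q),len(q))
E
```

```text
leafL [0.541 0.105 0.064]
leafR [0.543 0.031 0.061]
bar [ 0.53  -0.078  0.047]
bartail [ 0.479 -0.078  0.049]
stud [ 0.606 -0.145  0.083]
plate [ 0.508 -0.174  0.044]
spare [0.417 0.098 0.007]
((0.5073866844177246, -0.03232221305370331), (0.3055712878704071, 0.08520667254924774), 89.99871826171875) 1776
```

View pics/crop0.png

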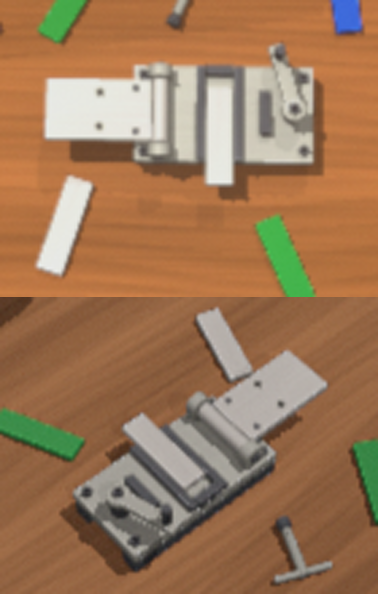

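The crop confirms it: the uncoloured bar at (218,130 in the crop) lies in the jig's groove with its tail towards the robot. The leaf is open to the left, and the latch stud is far right at (276,50). Now I'll move the wrist camera over the jig with the fingers shut.

```bash
python3 -m crank '[{"dp":[0.52,1,0.16],"angular":[0,0,-0.9]},{"dp":[0.52,1,0.16],"angular":[0,0,-0.9]},{"dp":[0.52,1,0.16],"angular":[0,0,-0.9]},{"dp":[0.52,1,0.16],"angular":[0,0,-0.9]},{"dp":[0.52,1,0.16],"angular":[0,0,-0.9]},{"dp":[0.52,1,0.16],"angular":[0,0,-0.9]},{"dp":[0.52,1,0.16],"angular":[0,0,-0.9]},{"dp":[0.52,1,0.16],"angular":[0,0,-0.9]},{"dp":[0.52,1,0.16],"angular":[0,0,-0.9]},{"dp":[0.52,1,0.16],"angular":[0,0,-0.9]},{"dp":[0.52,1,0.16],"angular":[0,0,-0.9]},{"dp":[0.52,1,0.16],"angular":[0,0,-0.9]},{"dp":[0.52,1,0.16],"angular":[0,0,-0.9]},{"dp":[0.52,1,0.16],"angular":[0,0,-0.9]},{"dp":[0.52,1,0.16],"angular":[0,0,-0.9]},{"dp":[0.52,1,0.16],"angular":[0,0,-0.9]},{"dp":[0.52,1,0.16],"angular":[0,0,-0.9]},{"dp":[0.52,1,0.16],"angular":[0,0,-0.9]},{"dp":[0,0,0],"angular":[0,0,0]}]' 1 40
python3 - <<'E'
from station import sense, vision
from h import *
s=sense(); d=vision.snapshot("wrist"); d["pose"]=toolT(s)@d["mount"]; np.savez("w1.npz",**d)
print(s["q"].round(3),s["tcp_pos"].round(4),s["tool_rot"].round(3),np.round(d["mount"],3).tolist())
cv2.imwrite("pics/w1.png",d["image"])
E
```

```text
t: 2.0
tcp_pos: [0.4522, -0.0584, 0.3002]
tool_rot: [1.0, -0.001, 0.001, -0.0]
force: [0.1, -0.2, -0.2]
finger_gap: 0.004
gripper_force: 0.0
[-3.750e-01  1.880e-01  1.720e+00  1.000e-03  1.233e+00  1.197e+00] [ 0.4522 -0.0584  0.3002] [ 1.    -0.001  0.001 -0.   ] [[-0.0, -0.951, -0.31, 0.08], [1.0, -0.001, 0.001, -0.0], [-0.002, -0.31, 0.951, -0.161], [0.0, 0.0, 0.0, 1.0]]
```

View pics/w1.png

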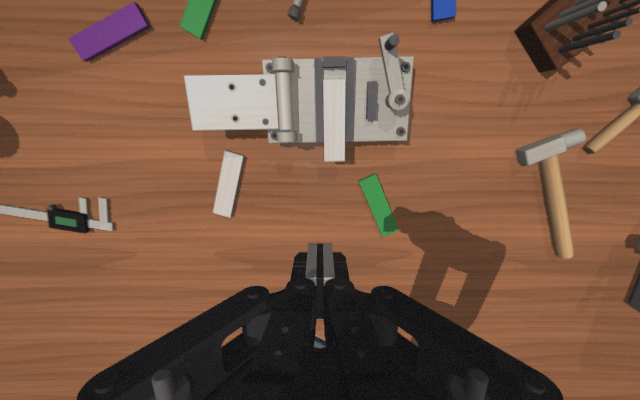

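The wrist view shows the whole jig clearly: leaf corners at (186,76) and (192,130), bar tail at (335,160), stop at (334,62), latch pivot at (398,99), stud at (391,41), and spare bar at (229,184). Next I'll measure the jig frame, using depth segmentation cross-checked with ray-plane casting.

```bash
python3 - <<'E'
from h import *
d=dict(np.load("w1.npz")); P=cloud(d); Z=P[...,2]
hsv=cv2.cvtColor(d["image"],cv2.COLOR_BGR2HSV); grey=hsv[...,1]<60
box=np.zeros(Z.shape,bool); box[25:172,175:420]=1
def rect(m,n,k=3):
    m=cv2.morphologyEx((m&box).astype(np.uint8),cv2.MORPH_OPEN,np.ones((k,k)))
    l,lab,st,_=cv2.connectedComponentsWithStats(m); i=1+st[1:,4].argmax(); m=lab==i
    c,wh,a=cv2.minAreaRect(np.argwhere(m)[:,::-1].astype(np.float32))
    w=cv2.minAreaRect((P[m][:,:2]*1000).astype(np.float32))
    print(n,st[i].tolist(),"z med %.4f"%np.median(Z[m]),"world rect mm",np.round(w[0],1),np.round(w[1],1),round(w[2],2)); return m,w
for lo in range(34,110,4): print(lo,int(((Z>lo/1e3)&(Z<(lo+4)/1e3)&box).sum()),end=" | ")
print()
m,w=rect((Z>.052)&(Z<.11)&(np.arange(640)[None]<272),"leaf")
q=P[m]; A=np.c_[q[:,:2],np.ones(len(q))]; print("leaf plane",np.linalg.lstsq(A,q[:,2],rcond=None)[0].round(4)); L=cv2.boxPoints(w);print(L.round(1).tolist())
g=P[(Z>.03)&(Z<.12)&box][:,:2]*1000; w=cv2.minAreaRect(g.astype(np.float32)); print("all",w)
pm=(Z>.034)&(Z<.12)&box&(np.arange(640)[None]>300)&~((np.arange(640)[None]>318)&(np.arange(640)[None]<350)); rect(pm,"plateR")
b=(Z>.046)&(Z<.056)&grey; b[:,:320]=0;b[:,352:]=0; m,w=rect(b,"bar"); print(cv2.boxPoints(w).round(1).tolist())
s=Z>.09; s[:,:375]=0; s[:,415:]=0; rect(s,"stud",1)
# plane casts
for n,px,h in [("plate UR",(413,57),.04),("plate LR",(409,143),.04),("tail L",(324,161),.05),("tail R",(345,161),.05),("stop",(334,66),.049),("pivot",(398,99),.075),("stud",(391,41),.101),("nose far",(186,76),.061),("nose near",(192,130),.061),("spare",(229,184),.01)]: print(n,np.round(onplane(d,px,h)[0]*1000,1),"depth",np.round(P[px[1],px[0]]*1000,1))
E
```

```text
34 4 | 38 5450 | 42 433 | 46 1568 | 50 2294 | 54 30 | 58 1124 | 62 4478 | 66 562 | 70 489 | 74 610 | 78 87 | 82 9 | 86 12 | 90 11 | 94 12 | 98 77 | 102 38 | 106 0 | 
leaf [183, 74, 89, 56, 4611] z med 0.0630 world rect mm [546.5  62.4] [ 69.5 116.1] 1.02
leaf plane [0.0027 0.0161 0.0605]
[[510.70001220703125, 119.80000305175781], [512.7000122070312, 3.700000047683716], [582.2999877929688, 4.900000095367432], [580.2000122070312, 121.0999984741211]]
all ((533.8425903320312, -37.39082336425781), (150.96099853515625, 315.4415283203125), 7.697543621063232)
plateR [350, 33, 64, 109, 5401] z med 0.0415 world rect mm [ 558.8 -145. ] [131.9  87.5] 1.89
bar [320, 57, 32, 105, 2536] z med 0.0505 world rect mm [533.6 -82.1] [139.2  45.3] 0.15
[[463.8999938964844, -59.70000076293945], [464.0, -104.9000015258789], [603.2000122070312, -104.5999984741211], [603.0999755859375, -59.29999923706055]]
stud [386, 34, 14, 14, 139] z med 0.1013 world rect mm [ 575.9 -101.5] [ 12.1 122.7] 40.39
plate UR [ 604.2 -186.9   40. ] depth [ 604.  -186.5   41.1]
plate LR [ 489.1 -193.1   40. ] depth [ 485.2 -205.3    1.8]
tail L [464.1 -65.5  50. ] depth [464.2 -65.5  50.7]
tail R [464.  -96.9  50. ] depth [ 4.559e+02 -1.015e+02  2.000e-01]
stop [592.4 -78.7  49. ] depth [592.2 -78.7  49.9]
pivot [ 549.2 -161.9   75. ] depth [ 549.  -160.6   79.9]
stud [ 610.2 -141.3  101. ] depth [ 609.8 -140.9  103.1]
nose far [578.6 117.4  61. ] depth [578.4 116.6  62.9]
nose near [509.7 119.9  61. ] depth [5.064e+02 1.470e+02 2.000e-01]
spare [419.1  93.6  10. ] depth [419.5  93.1  11.5]
```

Jig frame: hinge at about (547.7, -9.6) mm and yaw about -1.553, so jig x is world (0.0175, -1). Pivot (549, -162) and stop (592, -79) agree with this. Bar tail is at x=464, about 17 mm short of home. Leaf angle is about 0.02. I'll go down behind the bar tail and push.

```bash
python3 -m crank '[{"dp":[-0.045,-0.082,-0.93],"angular":[0,0,0]},{"dp":[-0.045,-0.082,-0.93],"angular":[0,0,0]},{"dp":[-0.045,-0.082,-0.93],"angular":[0,0,0]},{"dp":[-0.045,-0.082,-0.93],"angular":[0,0,0]},{"dp":[-0.045,-0.082,-0.93],"angular":[0,0,0]},{"dp":[-0.045,-0.082,-0.93],"angular":[0,0,0]},{"dp":[-0.045,-0.082,-0.93],"angular":[0,0,0]},{"dp":[-0.045,-0.082,-0.93],"angular":[0,0,0]},{"dp":[-0.045,-0.082,-0.93],"angular":[0,0,0]},{"dp":[0,0,0],"angular":[0,0,0]},{"dp":[0,0,0],"angular":[0,0,0]}]'
python3 -m crank '[{"dp":[0.2,0,0],"angular":[0,0,0]},{"dp":[0.2,0,0],"angular":[0,0,0]},{"dp":[0.1,0,0],"angular":[0,0,0]},{"dp":[0.1,0,0],"angular":[0,0,0]},{"dp":[0.1,0,0],"angular":[0,0,0]},{"dp":[0.1,0,0],"angular":[0,0,0]},{"dp":[0,0,0],"angular":[0,0,0]}]'
```

```text
t: 3.15
tcp_pos: [0.4382, -0.0841, 0.0486]
tool_rot: [1.0, -0.004, -0.001, -0.0]
force: [0.1, 0.8, -0.2]
finger_gap: 0.001
gripper_force: 0.0
t: 3.85
tcp_pos: [0.4634, -0.0835, 0.0488]
tool_rot: [1.0, -0.003, 0.0, 0.0]
force: [0.3, 0.6, -0.1]
finger_gap: -0.004
gripper_force: 0.0
```

```bash
python3 -m crank '[{"dp":[0.1,0.03,0],"angular":[0,0,0]},{"dp":[0.1,0.03,0],"angular":[0,0,0]},{"dp":[0,0,0],"angular":[0,0,0]}]'
python3 - <<'E'
from station import sense, vision
from h import *
s=sense(); d=vision.snapshot("wrist"); d["pose"]=toolT(s)@d["mount"]; np.savez("w2.npz",**d)
cv2.imwrite("pics/w2.png",d["image"])
E
```

```text
t: 4.15
tcp_pos: [0.4694, -0.0817, 0.0487]
tool_rot: [1.0, -0.003, 0.0, 0.0]
force: [-1.0, -0.3, 1.5]
finger_gap: 0.0
gripper_force: 0.0
```

View pics/w2.png

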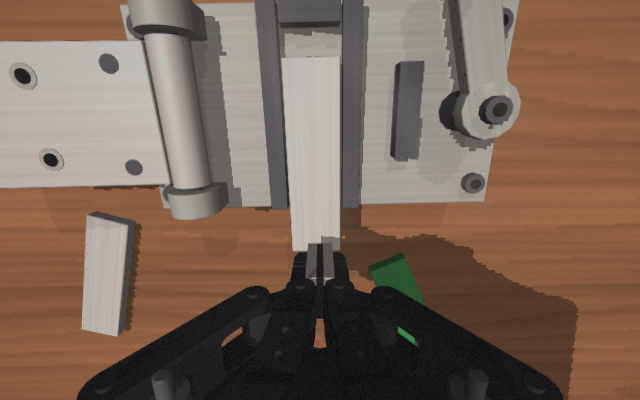

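The fingertip at (320,245) has just met the bar tail. The bar head at (311,58) is still short of the stop at (310,22), so I'll keep pushing.

```bash
python3 - <<'E'
from h import *
d=dict(np.load("w2.npz"))
for n,px,h in [("head",(311,58),.05),("stop",(310,26),.049),("tail",(316,249),.05)]: print(n,np.round(onplane(d,px,h)[0]*1000,1))
E
python3 -m crank '[{"dp":[0.1,0,0],"angular":[0,0,0]},{"dp":[0.1,0,0],"angular":[0,0,0]},{"dp":[0.1,0,0],"angular":[0,0,0]},{"dp":[0,0,0],"angular":[0,0,0]}]'
```

```text
head [576.1 -78.2  50. ]
stop [590.7 -77.9  49. ]
tail [465.7 -79.6  50. ]
t: 4.6
tcp_pos: [0.4787, -0.0819, 0.0488]
tool_rot: [1.0, -0.003, 0.0, 0.0]
force: [0.6, -1.3, 0.2]
finger_gap: -0.001
gripper_force: 0.0
```

```bash
python3 -m crank '[{"dp":[0.1,0,0],"angular":[0,0,0]},{"dp":[0.1,0,0],"angular":[0,0,0]},{"dp":[0,0,0],"angular":[0,0,0]}]'
python3 -m crank '[{"dp":[0.05,0,0],"angular":[0,0,0]},{"dp":[0.05,0,0],"angular":[0,0,0]},{"dp":[0,0,0],"angular":[0,0,0]}]'
python3 - <<'E'
from station import sense, vision
from h import *
s=sense(); d=vision.snapshot("wrist"); d["pose"]=toolT(s)@d["mount"]; np.savez("w3.npz",**d)
P=cloud(d); Z=P[...,2]
for u in (311,314): 
    for v in range(5,80,4): print(v,np.round(P[v,u,[0,2]]*1000,1),d["image"][v,u].mean().round(),end=" | ")
    print()
E
```

```text
t: 4.9
tcp_pos: [0.4846, -0.0819, 0.0488]
tool_rot: [1.0, -0.003, 0.0, 0.0]
force: [0.3, -0.9, -0.7]
finger_gap: 0.001
gripper_force: 0.0
t: 5.2
tcp_pos: [0.4872, -0.0818, 0.0487]
tool_rot: [1.0, -0.003, 0.0, 0.0]
force: [-0.1, 0.0, 0.1]
finger_gap: -0.001
gripper_force: 0.0
5 [6.326e+02 5.000e-01] 100.0 | 9 [6.305e+02 2.000e-01] 97.0 | 13 [6.284e+02 1.000e-01] 97.0 | 17 [6.26e+02 6.00e-01] 96.0 | 21 [623.6   1.3] 98.0 | 25 [621.2   1.9] 105.0 | 29 [ 6.195e+02 -1.000e-01] 104.0 | 33 [6.17e+02 5.00e-01] 106.0 | 37 [603.3  50. ] 88.0 | 41 [601.5  50.6] 88.0 | 45 [599.6  50.7] 89.0 | 49 [597.8  51. ] 84.0 | 53 [596.1  50.3] 85.0 | 57 [594.3  50. ] 86.0 | 61 [592.4  50. ] 60.0 | 65 [592.   40.4] 82.0 | 69 [589.8  41.7] 88.0 | 73 [587.9  41.2] 149.0 | 77 [586.  40.] 156.0 | 
5 [6.326e+02 6.000e-01] 102.0 | 9 [630.2   1.4] 97.0 | 13 [628.6  -0.7] 96.0 | 17 [6.26e+02 6.00e-01] 94.0 | 21 [ 6.24e+02 -1.00e-01] 98.0 | 25 [6.216e+02 4.000e-01] 105.0 | 29 [ 6.194e+02 -1.000e-01] 104.0 | 33 [617.1  -0. ] 105.0 | 37 [603.2  50.5] 90.0 | 41 [601.2  51.7] 88.0 | 45 [599.6  50.8] 85.0 | 49 [597.6  52. ] 84.0 | 53 [596.1  50.2] 85.0 | 57 [594.4  49.5] 85.0 | 61 [592.5  49.9] 51.0 | 65 [592.1  40. ] 85.0 | 69 [589.8  41.6] 144.0 | 73 [587.9  41.3] 150.0 | 77 [585.9  40.6] 154.0 |
```

```bash
python3 - <<'E'
from h import *
d=dict(np.load("w3.npz")); cv2.imwrite("pics/w3.png",cv2.resize(d["image"][20:320,200:440],None,fx=2,fy=2,interpolation=2))
P=cloud(d)
for v in range(80,300,8): print(v,np.round(P[v,320]*1000,0),end="|")
E
```

```text
80 [584. -83.  41.]|88 [580. -83.  41.]|96 [575. -83.  51.]|104 [571. -83.  51.]|112 [567. -83.  52.]|120 [563. -83.  50.]|128 [559. -83.  51.]|136 [555. -83.  52.]|144 [550. -83.  51.]|152 [546. -83.  51.]|160 [541. -83.  50.]|168 [536. -83.  51.]|176 [532. -83.  51.]|184 [526. -83.  50.]|192 [522. -82.  52.]|200 [517. -82.  51.]|208 [511. -82.  50.]|216 [506. -82.  50.]|224 [501. -82.  51.]|232 [496. -82.  52.]|240 [490. -82.  51.]|248 [498. -82.  77.]|256 [498. -82.  85.]|264 [498. -82.  93.]|272 [498. -82. 100.]|280 [497. -82. 105.]|288 [492. -82. 105.]|296 [488. -82. 105.]|
```

View pics/w3.png

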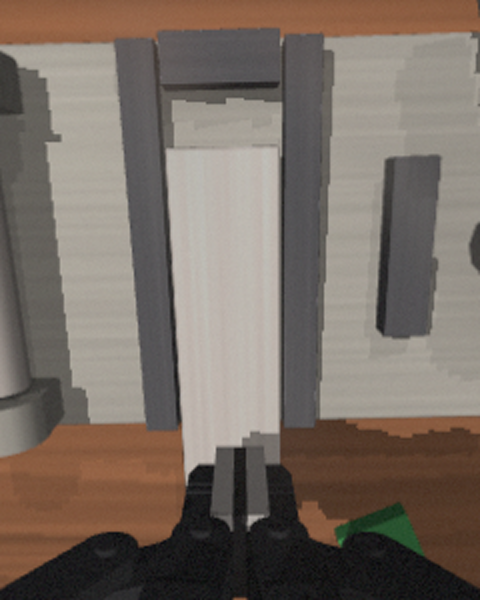

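The bar hasn't moved. The fingertips at crop (240,455) are over the bar rather than behind its tail, so the tips sit higher than the text says. I'll measure the real tip height from the scene camera and the wrist depth.

```bash
python3 - <<'E'
from station import sense, vision
from h import *
s=sense(); T=toolT(s); t=s["tcp_pos"]; print(t.round(4),R.from_quat(s["tool_rot"]).as_rotvec(degrees=True).round(2))
d=dict(np.load("w3.npz")); print(d["mtx"].round(1).tolist(),d["dist"])
P=(cloud(d)-t)@T[:3,:3]*1000
for v in range(238,300,3): print(v,P[v,309].round(0),P[v,313].round(0),P[v,327].round(0),d["range_z"][v,313].round(3))
e=vision.snapshot("scene"); np.savez("s3.npz",**e); Q=cloud(e); 
m=(abs(Q[...,0]-t[0])<.03)&(abs(Q[...,1]-t[1])<.045)&(Q[...,2]>.053)&(Q[...,2]<.2)
print("scene near tool z pct",np.percentile(Q[m][:,2],[0,1,5,20,50]).round(4),m.sum())
ys,xs=np.where(m); o=np.argsort(Q[m][:,2])[:12]; print(np.c_[xs[o],ys[o]].tolist(),(Q[m][o]*1000).round(0).tolist())
cv2.imwrite("pics/s3.png",cv2.resize(e["image"][80:280,200:400],(600,600),interpolation=2))
E
```

```text
[ 0.4869 -0.0817  0.0487] [180.    -0.62   0.  ]
[[275.4, 0.0, 319.5], [0.0, 275.4, 203.1], [0.0, 0.0, 1.0]] [0.01425989 0.         0.         0.         0.        ]
238 [ 5. -6. -2.] [ 4. -4. -1.] [ 5.  5. -3.] 0.175
241 [ 3. -6. -3.] [ 2. -4. -2.] [ 3.  5. -2.] 0.175
244 [ 11.  -6. -23.] [ 11.  -3. -23.] [ 11.   4. -24.] 0.152
247 [ 11.  -5. -27.] [ 11.  -3. -27.] [ 11.   4. -26.] 0.149
250 [ 11.  -5. -30.] [ 11.  -3. -31.] [ 11.   4. -30.] 0.145
253 [ 11.  -5. -34.] [ 11.  -3. -33.] [ 11.   4. -34.] 0.143
256 [ 11.  -5. -37.] [ 11.  -3. -37.] [ 11.   4. -37.] 0.14
259 [ 12.  -5. -41.] [ 11.  -3. -39.] [ 11.   4. -40.] 0.137
262 [ 11.  -5. -43.] [ 11.  -3. -43.] [ 11.   4. -44.] 0.134
265 [ 11.  -5. -46.] [ 11.  -3. -45.] [ 11.   4. -46.] 0.132
268 [ 11.  -5. -48.] [ 10.  -3. -47.] [ 12.   4. -49.] 0.13
271 [ 11.  -5. -50.] [ 11.  -3. -51.] [ 11.   4. -51.] 0.126
274 [ 11.  -5. -53.] [ 11.  -3. -54.] [ 11.   4. -53.] 0.124
277 [ 11.  -4. -55.] [ 11.  -3. -55.] [ 11.   3. -56.] 0.122
280 [ 12.  -4. -59.] [ 10.  -3. -57.] [ 10.   3. -56.] 0.121
283 [ 12.  -4. -61.] [ 12.  -3. -62.] [ 12.   3. -61.] 0.116
286 [ 12.  -4. -64.] [ 12.  -3. -63.] [ 12.   3. -63.] 0.114
289 [ 12.  -4. -66.] [ 12.  -2. -66.] [ 12.   3. -66.] 0.111
292 [ 12.  -4. -68.] [ 13.  -2. -69.] [ 12.   3. -68.] 0.109
295 [ 12.  -4. -70.] [ 12.  -2. -69.] [ 12.   3. -70.] 0.108
298 [ 12.  -4. -71.] [ 11.  -2. -70.] [ 12.   3. -71.] 0.108
scene near tool z pct [0.0531 0.0535 0.0748 0.1124 0.1393] 425
[[291, 203], [291, 200], [287, 200], [299, 199], [291, 199], [298, 202], [299, 200], [300, 199], [288, 198], [289, 201], [296, 203], [294, 206]] [[496.0, -92.0, 53.0], [487.0, -85.0, 53.0], [479.0, -94.0, 53.0], [500.0, -64.0, 53.0], [484.0, -83.0, 53.0], [507.0, -73.0, 54.0], [503.0, -66.0, 54.0], [502.0, -62.0, 54.0], [475.0, -87.0, 54.0], [486.0, -92.0, 54.0], [507.0, -81.0, 54.0], [511.0, -92.0, 54.0]]
```

View pics/s3.png

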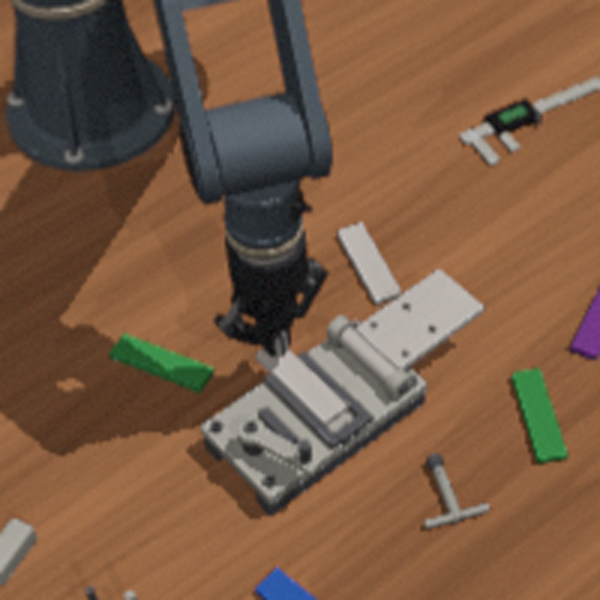

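The scene view shows the tips hovering over the bar's tail end at (280,345). Wrist depth puts the tips about 21 mm *behind* the reported TCP, not 17 mm ahead. I'll use this measured offset and map the hand's visible profile for clearances.

```bash
python3 - <<'E'
from h import *
d=dict(np.load("w1.npz")); T=d["pose"]@np.linalg.inv(d["mount"]); P=(cloud(d)-T[:3,3])@T[:3,:3]*1000
m=(abs(P[...,0])<90)&(abs(P[...,1])<90)&(P[...,2]<60)&(d["range_z"]>0)
for a in range(-110,60,6):
    q=P[m&(P[...,2]>=a)&(P[...,2]<a+6)]
    if len(q)>5: print(a,len(q),"x",np.percentile(q[:,0],[2,98]).round(0),"y",np.percentile(q[:,1],[2,98]).round(0))
E
```

```text
-110 8000 x [ 5. 18.] y [-59.  59.]
-104 6178 x [ 4. 18.] y [-57.  57.]
-98 5742 x [-8. 18.] y [-52.  52.]
-92 4393 x [-8. 17.] y [-47.  47.]
-86 2591 x [-9. 17.] y [-43.  43.]
-80 3707 x [-8. 13.] y [-38.  38.]
-74 2283 x [-8. 14.] y [-34.  35.]
-68 1327 x [-9. 14.] y [-29.  30.]
-62 491 x [-9. 13.] y [-18.  18.]
-56 385 x [-10.  11.] y [-8.  7.]
-50 380 x [ 6. 11.] y [-13.  13.]
-44 340 x [ 6. 11.] y [-13.  13.]
-38 289 x [ 6. 11.] y [-13.  13.]
-32 256 x [ 6. 11.] y [-13.  13.]
-26 73 x [ 6. 11.] y [-8. 10.]
```

```bash
python3 -m crank '[{"dp":[-0.8,0.02,0],"angular":[0,0,0]},{"dp":[-0.8,0.02,0],"angular":[0,0,0]},{"dp":[0,0,-0.6],"angular":[0,0,0]},{"dp":[0,0,-0.6],"angular":[0,0,0]},{"dp":[0,0,0],"angular":[0,0,0]},{"dp":[0.2,0,0],"angular":[0,0,0]},{"dp":[0.2,0,0],"angular":[0,0,0]},{"dp":[0,0,0],"angular":[0,0,0]}]'
python3 -m crank '[{"dp":[0.1,0,0],"angular":[0,0,0]},{"dp":[0.1,0,0],"angular":[0,0,0]},{"dp":[0.1,0,0],"angular":[0,0,0]}]'
python3 -m crank '[{"dp":[0.1,0,0],"angular":[0,0,0]},{"dp":[0.1,0,0],"angular":[0,0,0]},{"dp":[0,0,0],"angular":[0,0,0]}]'
```

```text
t: 6.1
tcp_pos: [0.4532, -0.0811, 0.0135]
tool_rot: [1.0, -0.003, 0.002, 0.001]
force: [0.4, 0.5, -0.5]
finger_gap: 0.002
gripper_force: 0.0
t: 6.4
tcp_pos: [0.4596, -0.0802, 0.0129]
tool_rot: [1.0, -0.003, -0.0, -0.0]
force: [-0.9, -0.2, 0.3]
finger_gap: -0.003
gripper_force: 0.5
t: 6.7
tcp_pos: [0.4667, -0.0807, 0.0127]
tool_rot: [1.0, -0.003, 0.001, 0.0]
force: [0.1, 0.5, -0.0]
finger_gap: -0.003
gripper_force: 0.0
```

```bash
for i in 1; do python3 -m crank '[{"dp":[0.07,0,0],"angular":[0,0,0]},{"dp":[0.03,0,0],"angular":[0,0,0]}]'; done
python3 -m crank '[{"dp":[0.03,0,0],"angular":[0,0,0]},{"dp":[0.03,0,0],"angular":[0,0,0]}]'
python3 - <<'E'
from station import sense, vision
from h import *
s=sense(); d=vision.snapshot("wrist"); d["pose"]=toolT(s)@d["mount"]; np.savez("w4.npz",**d)
P=cloud(d)*1000; print(s["force"].round(1))
u=int(cv2.projectPoints(np.array([[.59,-.078,.05]]),*(lambda M:(cv2.Rodrigues(M[:3,:3])[0],M[:3,3]))(np.linalg.inv(d["pose"])),d["mtx"],d["dist"])[0][0,0,0])
for v in range(0,120,3): print(v,P[v,u,[0,2]].round(0),int(d["image"][v,u].mean()),end="|")
print();
for v in range(200,280,4): print(v,P[v,u,[0,2]].round(0),P[v,320,[0,2]].round(0),end="|")
E
```

```text
t: 6.9
tcp_pos: [0.4686, -0.0804, 0.0127]
tool_rot: [1.0, -0.003, -0.0, -0.0]
force: [-1.8, -1.3, 1.7]
finger_gap: -0.0
gripper_force: 1.1
t: 7.1
tcp_pos: [0.4686, -0.0801, 0.0126]
tool_rot: [1.0, -0.003, -0.002, -0.001]
force: [-6.3, -3.5, 4.5]
finger_gap: -0.001
gripper_force: 3.3
[-6.3 -3.5  4.5]
0 [588.  51.] 181|3 [588.  51.] 182|6 [586.  51.] 181|9 [586.  51.] 182|12 [585.  51.] 182|15 [584.  51.] 183|18 [583.  51.] 182|21 [581.  52.] 184|24 [581.  52.] 183|27 [580.  51.] 184|30 [579.  50.] 186|33 [578.  50.] 183|36 [577.  52.] 186|39 [576.  51.] 185|42 [575.  50.] 185|45 [574.  49.] 183|48 [573.  49.] 184|51 [572.  51.] 182|54 [571.  51.] 184|57 [569.  51.] 184|60 [568.  51.] 182|63 [568.  50.] 184|66 [566.  49.] 183|69 [565.  50.] 184|72 [564.  51.] 186|75 [563.  52.] 184|78 [562.  50.] 184|81 [561.  51.] 182|84 [560.  51.] 182|87 [559.  50.] 186|90 [557.  50.] 185|93 [556.  51.] 182|96 [555.  51.] 183|99 [554.  51.] 184|102 [553.  52.] 183|105 [552.  50.] 186|108 [550.  51.] 183|111 [549.  51.] 185|114 [548.  51.] 186|117 [547.  51.] 185|
200 [510.  50.] [510.  52.]|204 [507.  49.] [508.  51.]|208 [506.  50.] [506.  51.]|212 [503.  50.] [504.  50.]|216 [502.  50.] [502.  51.]|220 [500.  52.] [500.  50.]|224 [498.  52.] [498.  51.]|228 [495.  51.] [496.  52.]|232 [494.  52.] [493.  51.]|236 [492.  51.] [491.  51.]|240 [489.  51.] [489.  51.]|244 [487.  50.] [487.  50.]|248 [485.  50.] [485.  51.]|252 [483.  51.] [482.  50.]|256 [480.  50.] [481.  51.]|260 [480.  54.] [479.  53.]|264 [479.  57.] [480.  57.]|268 [479.  60.] [479.  60.]|272 [480.  65.] [480.  65.]|276 [480.  68.] [479.  67.]|
```

The push stalled at about 6 N with the tail at x=480, so the bar is home. Next I'll back off, rise, and tilt the tool forward 52.5° beside the leaf.

```bash
python3 -m crank '[{"dp":[0,0,0],"angular":[0,0,0]},{"dp":[-0.8,0,0],"angular":[0,0,0]},{"dp":[-0.6,0,0.5],"angular":[0,0,0]},{"dp":[0,0,1],"angular":[0,0,0]},{"dp":[0,0,1],"angular":[0,0,0]},{"dp":[0,0,1],"angular":[0,0,0]},{"dp":[0,0,1],"angular":[0,0,0]},{"dp":[0,0,0],"angular":[0,0,0]}]'
python3 - <<'E'
from station import sense, vision
from h import *
s=sense(); d=vision.snapshot("wrist"); d["pose"]=toolT(s)@d["mount"]; np.savez("w5.npz",**d); P=cloud(d)*1000
M=np.linalg.inv(d["pose"]); f=lambda p:cv2.projectPoints(np.array([p]),cv2.Rodrigues(M[:3,:3])[0],M[:3,3],d["mtx"],d["dist"])[0][0,0].astype(int)
u,v0=f([.595,-.078,.05]); print(u,v0)
for v in range(v0-6,v0+30): print(P[v,u,[0,2]].round(0),int(d["image"][v,u].mean()),end="|")
print("tail",f([.48,-.08,.05]),"spare far end",onplane(d,[0,0],.01)[0])
g=(P[...,2]>6)&(P[...,2]<16)&(P[...,0]>340)&(P[...,0]<500)&(P[...,1]>40)&(P[...,1]<150); print("spare",P[g].min(0).round(0),P[g].max(0).round(0),g.sum())
E
python3 -m crank '[{"dp":[0.36,0.84,0],"angular":[0,-7.5,0]},{"dp":[0.36,0.84,0],"angular":[0,-7.5,0]},{"dp":[0.36,0.84,0],"angular":[0,-7.5,0]},{"dp":[0.36,0.84,0],"angular":[0,-7.5,0]},{"dp":[0.36,0.84,0],"angular":[0,-7.5,0]},{"dp":[0.36,0.84,0],"angular":[0,-7.5,0]},{"dp":[0.36,0.84,0],"angular":[0,-7.5,0]},{"dp":[0,0,0],"angular":[0,0,0]},{"dp":[0,0,0],"angular":[0,0,0]}]'
```

```text
t: 7.95
tcp_pos: [0.432, -0.0817, 0.1511]
tool_rot: [1.0, -0.004, 0.005, 0.002]
force: [0.9, -1.1, -0.4]
finger_gap: -0.0
gripper_force: 0.0
312 5
[442. 261.] 23|[599.  51.] 96|[598.  50.] 97|[597.  52.] 93|[597.  49.] 95|[596.  50.] 95|[595.  51.] 99|[594.  52.] 96|[594.  51.] 96|[594.  49.] 93|[593.  51.] 93|[592.  51.] 85|[591.  50.] 141|[590.  53.] 182|[590.  51.] 193|[590.  49.] 192|[589.  50.] 194|[588.  50.] 194|[587.  49.] 193|[587.  50.] 192|[586.  49.] 193|[585.  51.] 193|[584.  52.] 192|[583.  51.] 195|[583.  51.] 194|[582.  50.] 193|[581.  52.] 193|[581.  51.] 195|[580.  50.] 195|[579.  52.] 194|[578.  51.] 195|[578.  49.] 193|[577.  51.] 194|[576.  51.] 195|[575.  52.] 195|[575.  50.] 194|tail [316 149] spare far end [0.61116456 0.20743374 0.01      ]
spare [359.  66.   6.] [476. 129.  13.] 2771
t: 8.9
tcp_pos: [0.4782, 0.0423, 0.1486]
tool_rot: [0.968, 0.014, 0.246, -0.049]
force: [-0.2, -0.2, -0.1]
finger_gap: 0.001
gripper_force: 0.0
```

The bar is home: the stop's dark face meets the bar at x≈591 with no gap. The tilt move fell short, so I'll check the joints.

```bash
cat > st.py <<'E'
from station import sense
from h import *
s=sense(); T=toolT(s); M=T[:3,:3]; a=M[:,2]
print("t",round(s["t"],2),"q",s["q"].round(3),"tcp",(s["tcp_pos"]*1000).round(1),"f",s["force"].round(1))
for n,v in zip("xyz",M.T): print(n,v.round(3),end=" ")
C=s["tcp_pos"]*1000-21*a; print("\ntipC",C.round(1),"upper corner",(C+11*M[:,0]).round(1),"lower",(C-11*M[:,0]).round(1))
D=R.from_euler("y",-52.5,degrees=True).as_matrix()@np.diag([1,-1,-1.]); print("rotvec to 52.5 tilt",(R.from_matrix(D@M.T).as_rotvec(degrees=True)).round(1))
h=np.array([547.7,-9.6]);ex=np.array([.0175,-1]);ey=np.array([1,.0175]); e=C[:2]-h; print("tip in jig: x %.1f y %.1f z %.1f"%(e@ex,e@ey,C[2]))
E
python3 st.py
```

```text
t 8.9 q [-0.313  0.378  2.251  1.323  0.254 -0.03 ] tcp [478.2  42.3 148.6] f [-0.2 -0.2 -0.1]
x [0.878 0.003 0.478] y [ 0.051 -0.995 -0.088] z [ 0.476  0.102 -0.874] 
tipC [468.3  40.2 167. ] upper corner [477.9  40.2 172.2] lower [458.6  40.1 161.7]
rotvec to 52.5 tilt [ -4.4 -23.9  -4. ]
tip in jig: x -51.2 y -78.6 z 167.0
```

The wrist is near its singularity: a tilt away from the robot is blocked this close in, because q5→0. A better plan is to come in from the leaf's free (left) edge with the tool leaning to point at world -y, where the wrist has room. I'll untilt while moving left and up.

```bash
cat >> st.py <<'E'
import sys
for p in (0,-50): 
    D=R.from_euler("x",p,degrees=True).as_matrix()@np.diag([1,-1,-1.]); print("to xtilt",p,R.from_matrix(D@M.T).as_rotvec(degrees=True).round(1))
E
python3 st.py | tail -2
python3 -m crank '[{"dp":[0.6,0.6,0.5],"angular":[0,5.5,0]},{"dp":[0.6,0.6,0.5],"angular":[0,5.5,0]},{"dp":[0.6,0.8,0.5],"angular":[0,5.5,0]},{"dp":[0.4,0.8,0.3],"angular":[0,5.5,0]},{"dp":[0.2,0.8,0],"angular":[0,5.5,0]},{"dp":[0,0.8,0],"angular":[0,0,0]},{"dp":[0,0.3,0],"angular":[0,0,0]},{"dp":[0,0,0],"angular":[0,0,0]}]'; python3 st.py
```

```text
to xtilt 0 [-5.7 28.6 -1.6]
to xtilt -50 [-54.6  26.2 -14.1]
t: 9.7
tcp_pos: [0.5148, 0.1491, 0.1699]
tool_rot: [0.984, 0.021, 0.151, -0.089]
force: [-0.2, 1.0, -0.3]
finger_gap: 0.0
gripper_force: 0.0
t 9.7 q [-0.046  0.379  1.966  0.392  0.537  1.171] tcp [514.8 149.1 169.9] f [-0.2  1.  -0.3]
x [0.954 0.014 0.301] y [ 0.068 -0.983 -0.17 ] z [ 0.293  0.182 -0.939] 
tipC [508.7 145.3 189.6] upper corner [519.2 145.4 192.9] lower [498.2 145.1 186.3]
rotvec to 52.5 tilt [ -8.3 -35.   -6.8]
tip in jig: x -155.6 y -36.3 z 189.6
to xtilt 0 [-10.3  17.4  -2.4]
to xtilt -50 [-59.9  15.4  -9.9]
```

```bash
python3 -m crank '[{"dp":[0.13,0.2,-0.2],"angular":[-7.5,1.9,-1.25]},{"dp":[0.13,0.2,-0.2],"angular":[-7.5,1.9,-1.25]},{"dp":[0.13,0.2,-0.2],"angular":[-7.5,1.9,-1.25]},{"dp":[0.13,0.2,-0.2],"angular":[-7.5,1.9,-1.25]},{"dp":[0.13,0.2,-0.2],"angular":[-7.5,1.9,-1.25]},{"dp":[0.13,0.2,-0.2],"angular":[-7.5,1.9,-1.25]},{"dp":[0.13,0.2,-0.2],"angular":[-7.5,1.9,-1.25]},{"dp":[0.13,0.2,-0.2],"angular":[-7.5,1.9,-1.25]},{"dp":[0,0,0],"angular":[0,0,0]},{"dp":[0,0,0],"angular":[0,0,0]}]'; python3 st.py
```

```text
t: 10.7
tcp_pos: [0.538, 0.1918, 0.123]
tool_rot: [0.932, 0.0, 0.01, 0.362]
force: [0.3, -0.3, 0.1]
finger_gap: -0.006
gripper_force: 0.0
t 10.7 q [ 0.482  0.795  1.437 -0.67   1.35   2.355] tcp [538.  191.8 123. ] f [ 0.3 -0.3  0.1]
x [1.    0.008 0.018] y [-0.006 -0.738  0.674] z [ 0.018 -0.674 -0.738] 
tipC [537.6 206.  138.5] upper corner [548.6 206.  138.7] lower [526.6 205.9 138.3]
rotvec to 52.5 tilt [ 39.3 -48.9  19.3]
tip in jig: x -215.7 y -6.3 z 138.5
to xtilt 0 [42.4  1.1 -0. ]
to xtilt -50 [-7.6  1.  -0.5]
```

```bash
python3 -m crank '[{"dp":[0.07,-0.4,-0.98],"angular":[-7.6,1,-0.5]},{"dp":[0.07,-0.4,-0.98],"angular":[0,0,0]},{"dp":[0.07,-0.4,-0.98],"angular":[0,0,0]},{"dp":[0.07,-0.4,-0.8],"angular":[0,0,0]},{"dp":[0,-0.3,-0.2],"angular":[0,0,0]},{"dp":[0,0,0],"angular":[0,0,0]},{"dp":[0,0,0],"angular":[0,0,0]}]'; python3 st.py
python3 - <<'E'
from station import vision
from h import *
d=vision.snapshot("scene"); P=cloud(d)
a=d["image"][60:260,260:460]; e=vision.snapshot("top"); b=e["image"][120:270,200:350]
cv2.imwrite("pics/s6.png",np.hstack([cv2.resize(a,(400,400),interpolation=2),cv2.resize(b,(400,400),interpolation=2)]))
E
```

```text
t: 11.4
tcp_pos: [0.5478, 0.1354, 0.0086]
tool_rot: [0.907, -0.002, 0.002, 0.422]
force: [0.2, 0.0, 0.8]
finger_gap: -0.002
gripper_force: 0.0
t 11.4 q [ 0.434  1.008  1.455 -0.816  1.265  2.507] tcp [547.8 135.4   8.6] f [0.2 0.  0.8]
x [ 1.    -0.001  0.005] y [-0.005 -0.645  0.765] z [ 0.003 -0.765 -0.645] 
tipC [547.8 151.4  22.1] upper corner [558.8 151.4  22.2] lower [536.8 151.4  22.1]
rotvec to 52.5 tilt [ 46.1 -48.8  23. ]
tip in jig: x -161.0 y 2.9 z 22.1
to xtilt 0 [49.9  0.3  0.2]
to xtilt -50 [-0.1  0.3  0.1]
```

View pics/s6.png

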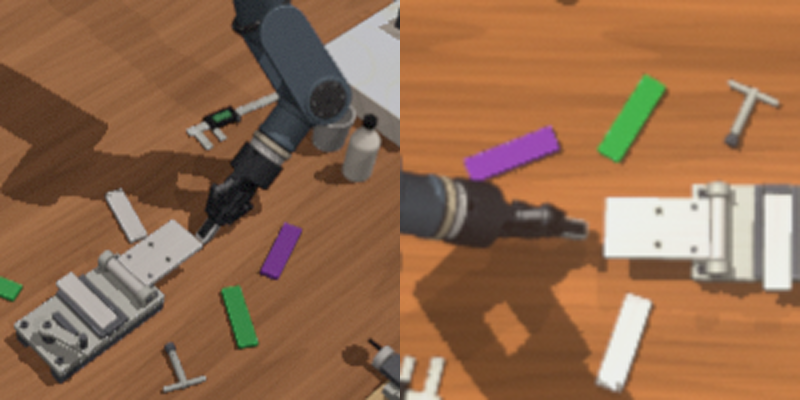

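The tool sits left of the leaf's nose, pointing at it and low: tip at (583,228) in the right half, nose at (605,228). It is clear of the tin, oil and bars. I'll work out the arc steps around the hinge.

```bash
python3 - <<'E'
import numpy as np
psi=np.r_[-18.4,np.arange(-12,175,6),174.8]; rho=np.interp(psi,[-18,20,180],[120.7,116,115])
y=rho*np.cos(np.radians(psi)); z=rho*np.sin(np.radians(psi))
for p,a,b,c,d in zip(psi[1:],np.diff(y)/30,np.diff(z)/30,y[1:]-9.6,z[1:]+56): print(int(p),round(a,2),round(b,2),int(c),int(d),end=" | ")
E
python3 -m crank '[{"dp":[0,-0.51,-0.04],"angular":[0,0,0]},{"dp":[0,-0.51,-0.04],"angular":[0,0,0]},{"dp":[0,-0.51,-0.04],"angular":[0,0,0]},{"dp":[0,0,0],"angular":[0,0,0]}]'; python3 st.py | sed -n '1p;3p;5p'
```

```text
-12 0.09 0.44 107 31 | -6 0.04 0.42 108 43 | 0 -0.0 0.42 108 56 | 6 -0.05 0.41 107 68 | 12 -0.09 0.4 104 80 | 18 -0.13 0.39 100 91 | 24 -0.15 0.37 96 103 | 30 -0.18 0.36 90 113 | 36 -0.22 0.34 84 124 | 42 -0.26 0.31 76 133 | 48 -0.29 0.28 67 142 | 54 -0.31 0.25 58 149 | 60 -0.34 0.22 48 156 | 66 -0.36 0.18 37 161 | 72 -0.38 0.14 26 166 | 78 -0.39 0.1 14 169 | 84 -0.4 0.06 2 170 | 90 -0.4 0.02 -9 171 | 96 -0.4 -0.02 -21 170 | 102 -0.4 -0.06 -33 168 | 108 -0.39 -0.11 -45 165 | 114 -0.38 -0.15 -56 161 | 120 -0.36 -0.18 -67 155 | 126 -0.34 -0.22 -77 149 | 132 -0.31 -0.25 -86 141 | 138 -0.28 -0.29 -95 133 | 144 -0.25 -0.31 -102 123 | 150 -0.22 -0.34 -109 113 | 156 -0.18 -0.36 -114 102 | 162 -0.14 -0.38 -119 91 | 168 -0.1 -0.39 -122 79 | 174 -0.06 -0.4 -124 68 | 174 -0.01 -0.05 -124 66 | t: 11.9
tcp_pos: [0.5468, 0.0899, 0.0018]
tool_rot: [0.908, -0.001, 0.001, 0.42]
force: [-1.2, 4.5, -1.9]
finger_gap: 0.0
gripper_force: 2.1
t 11.9 q [ 0.368  1.001  1.524 -0.873  1.191  2.526] tcp [546.8  89.9   1.8] f [-1.2  4.5 -1.9]
tipC [546.8 105.9  15.4] upper corner [557.8 105.9  15.5] lower [535.8 105.9  15.4]
tip in jig: x -115.6 y 1.1 z 15.4
```

```bash
python3 -m crank '[{"dp":[0,0.05,0.44],"angular":[0,0,0]},{"dp":[0,0.04,0.42],"angular":[0,0,0]},{"dp":[0,0,0.42],"angular":[0,0,0]},{"dp":[0,-0.05,0.41],"angular":[0,0,0]},{"dp":[0,-0.09,0.4],"angular":[0,0,0]},{"dp":[0,0,0],"angular":[0,0,0]}]'; python3 st.py | sed -n '1p;3p'
python3 - <<'E'
from station import vision
from h import *
d=vision.snapshot("top"); P=cloud(d)*1000
g=(P[...,0]>510)&(P[...,0]<528)&(P[...,1]>20)&(P[...,1]<130)&(P[...,2]>45); q=P[g]
if len(q)>5: print(len(q),np.polyfit(q[:,1],q[:,2],1).round(2), q[:,1].max().round())
E
```

```text
t: 12.5
tcp_pos: [0.5476, 0.088, 0.0682]
tool_rot: [0.906, -0.001, 0.002, 0.422]
force: [-0.5, 0.5, 0.1]
finger_gap: 0.0
gripper_force: 0.0
t 12.5 q [ 0.367  0.896  1.535 -0.853  1.256  2.451] tcp [547.6  88.   68.2] f [-0.5  0.5  0.1]
tipC [547.5 104.1  81.7] upper corner [558.5 104.1  81.7] lower [536.5 104.1  81.6]
184 [ 0.44 66.68] 109.0
```

The leaf is rising (about 24°). I'll continue along the arc.

```bash
python3 -m crank '[{"dp":[0,-0.13,0.39],"angular":[0,0,0]},{"dp":[0,-0.15,0.37],"angular":[0,0,0]},{"dp":[0,-0.18,0.36],"angular":[0,0,0]},{"dp":[0,-0.22,0.34],"angular":[0,0,0]},{"dp":[0,-0.26,0.31],"angular":[0,0,0]},{"dp":[0,-0.29,0.28],"angular":[0,0,0]},{"dp":[0,-0.31,0.25],"angular":[0,0,0]},{"dp":[0,-0.34,0.22],"angular":[0,0,0]},{"dp":[0,0,0],"angular":[0,0,0]}]'; python3 st.py | sed -n '1p;3p'
python3 - <<'E'
from station import vision
from h import *
for n in ("top","scene"):
    d=vision.snapshot(n); P=cloud(d)*1000
    g=(P[...,0]>505)&(P[...,0]<590)&(P[...,1]>-20)&(P[...,1]<130)&(P[...,2]>75)&(P[...,2]<260)&(cv2.cvtColor(d["image"],cv2.COLOR_BGR2HSV)[...,2]>120); q=P[g]
    print(n,len(q),np.percentile(q,[5,50,95],axis=0).round().tolist(),np.polyfit(q[:,2],q[:,1],1).round(2))
E
```

```text
t: 13.45
tcp_pos: [0.5469, 0.0302, 0.1429]
tool_rot: [0.906, -0.001, 0.001, 0.423]
force: [0.3, 1.3, 0.1]
finger_gap: 0.001
gripper_force: 0.0
t 13.45 q [ 0.278  0.755  1.599 -0.886  1.261  2.349] tcp [546.9  30.2 142.9] f [0.3 1.3 0.1]
tipC [546.9  46.3 156.4] upper corner [557.9  46.3 156.4] lower [535.9  46.3 156.4]
top 446 [[516.0, -3.0, 85.0], [548.0, 25.0, 150.0], [579.0, 91.0, 252.0]] [  0.55 -54.91]
scene 78 [[514.0, 19.0, 133.0], [554.0, 38.0, 177.0], [581.0, 69.0, 193.0]] [  0.5  -46.39]
```

```bash
python3 -m crank '[{"dp":[0,-0.36,0.18],"angular":[0,0,0]},{"dp":[0,-0.38,0.14],"angular":[0,0,0]},{"dp":[0,-0.39,0.1],"angular":[0,0,0]},{"dp":[0,-0.4,0.06],"angular":[0,0,0]},{"dp":[0,-0.4,0.02],"angular":[0,0,0]},{"dp":[0,-0.4,-0.02],"angular":[0,0,0]},{"dp":[0,-0.4,-0.06],"angular":[0,0,0]},{"dp":[0,-0.39,-0.11],"angular":[0,0,0]},{"dp":[0,-0.38,-0.15],"angular":[0,0,0]},{"dp":[0,-0.36,-0.18],"angular":[0,0,0]},{"dp":[0,0,0],"angular":[0,0,0]}]'; python3 st.py | sed -n '1p;3p'
```

```text
t: 14.65
tcp_pos: [0.546, -0.0857, 0.14]
tool_rot: [0.906, -0.001, -0.0, 0.423]
force: [-0.8, 0.5, -0.1]
finger_gap: -0.001
gripper_force: 0.0
t 14.65 q [ 0.08   0.725  1.711 -1.024  1.106  2.333] tcp [546.  -85.7 140. ] f [-0.8  0.5 -0.1]
tipC [546.  -69.7 153.5] upper corner [557.  -69.7 153.5] lower [535.  -69.6 153.5]
```

```bash
python3 - <<'E'
from station import vision
from h import *
d=vision.snapshot("scene"); P=cloud(d)*1000
g=(P[...,0]>505)&(P[...,0]<590)&(P[...,1]>-140)&(P[...,1]<130)&(P[...,2]>75)&(P[...,2]<260)&(cv2.cvtColor(d["image"],cv2.COLOR_BGR2HSV)[...,2]>100); q=P[g]
print(len(q),np.percentile(q,[5,50,95],axis=0).round().tolist())
cv2.imwrite("pics/s7.png",cv2.resize(d["image"][60:260,220:420],(600,600),interpolation=2))
E
```

```text
252 [[524.0, -87.0, 85.0], [561.0, -65.0, 156.0], [583.0, -16.0, 249.0]]
```

View pics/s7.png

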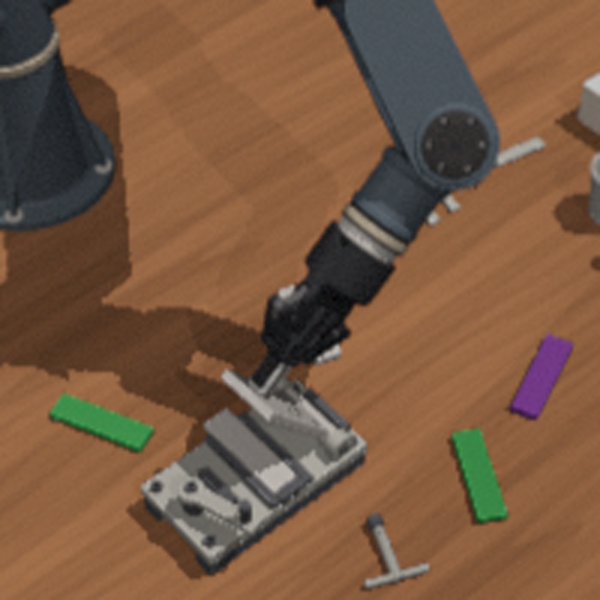

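The leaf is past upright and held at its face, with the tip at (262,380). I'll continue down, slowing near the end.

```bash
python3 -m crank '[{"dp":[0,-0.34,-0.22],"angular":[0,0,0]},{"dp":[0,-0.31,-0.25],"angular":[0,0,0]},{"dp":[0,-0.28,-0.29],"angular":[0,0,0]},{"dp":[0,-0.25,-0.31],"angular":[0,0,0]},{"dp":[0,-0.22,-0.34],"angular":[0,0,0]},{"dp":[0,-0.09,-0.18],"angular":[0,0,0]},{"dp":[0,-0.09,-0.18],"angular":[0,0,0]},{"dp":[0,-0.07,-0.19],"angular":[0,0,0]},{"dp":[0,-0.07,-0.19],"angular":[0,0,0]},{"dp":[0,-0.05,-0.2],"angular":[0,0,0]},{"dp":[0,-0.05,-0.2],"angular":[0,0,0]},{"dp":[0,0,0],"angular":[0,0,0]}]'; python3 st.py | sed -n '1p;3p'
python3 -m crank '[{"dp":[0,-0.03,-0.15],"angular":[0,0,0]},{"dp":[0,-0.03,-0.1],"angular":[0,0,0]},{"dp":[0,0,0],"angular":[0,0,0]}]';python3 st.py | sed -n '1p;3p'
```

```text
t: 15.9
tcp_pos: [0.5467, -0.1386, 0.0632]
tool_rot: [0.907, -0.0, 0.001, 0.422]
force: [-0.5, 0.6, 0.2]
finger_gap: 0.001
gripper_force: 0.0
t 15.9 q [-0.016  0.853  1.753 -1.178  0.976  2.48 ] tcp [ 546.7 -138.6   63.2] f [-0.5  0.6  0.2]
tipC [ 546.7 -122.5   76.8] upper corner [ 557.7 -122.5   76.8] lower [ 535.7 -122.5   76.7]
t: 16.2
tcp_pos: [0.5469, -0.1402, 0.0562]
tool_rot: [0.907, -0.0, 0.001, 0.422]
force: [0.5, -0.4, -0.7]
finger_gap: 0.001
gripper_force: 0.0
t 16.2 q [-0.019  0.866  1.754 -1.189  0.969  2.495] tcp [ 546.9 -140.2   56.2] f [ 0.5 -0.4 -0.7]
tipC [ 546.9 -124.2   69.7] upper corner [ 557.9 -124.2   69.8] lower [ 535.9 -124.2   69.7]
```

```bash
python3 -m crank '[{"dp":[0,0,-0.06],"angular":[0,0,0]},{"dp":[0,0,-0.04],"angular":[0,0,0]}]'|grep -E 'tcp|^force';python3 -m crank '[{"dp":[0,0,-0.04],"angular":[0,0,0]},{"dp":[0,0,-0.04],"angular":[0,0,0]}]'|grep -E 'tcp|^force';
```

```text
tcp_pos: [0.547, -0.1405, 0.0543]
force: [-1.6, 3.8, 7.2]
tcp_pos: [0.547, -0.1405, 0.054]
force: [-3.2, 9.0, 17.2]
```

```bash
python3 - <<'E'
from station import vision
from h import *
d=vision.snapshot("scene"); P=cloud(d)*1000
g=(P[...,0]>510)&(P[...,0]<580)&(P[...,1]>-138)&(P[...,1]<-30)&(P[...,2]>52)&(P[...,2]<75)&(cv2.cvtColor(d["image"],cv2.COLOR_BGR2HSV)[...,2]>100); q=P[g]
print(len(q),np.linalg.lstsq(np.c_[q[:,:2]-[548,-80],np.ones(len(q))],q[:,2],rcond=None)[0].round(3))
E
```

```text
362 [ 1.700e-02 -9.000e-03  6.153e+01]
```

The leaf is down: plane slope about 0.01 and firm at 17 N. I'll lift off, turn the tool upright and move to the right of the stud.

```bash
python3 -m crank '[{"dp":[0,0,0],"angular":[0,0,0]},{"dp":[0,0.1,0.5],"angular":[0,0,0]},{"dp":[0,0.1,1],"angular":[0,0,0]},{"dp":[0,0,1],"angular":[0,0,0]},{"dp":[0,0,1],"angular":[0,0,0]},{"dp":[0.32,-0.3,0.1],"angular":[7.1,0,0]},{"dp":[0.32,-0.3,0.1],"angular":[7.1,0,0]},{"dp":[0.32,-0.3,0.1],"angular":[7.1,0,0]},{"dp":[0.32,-0.3,0.1],"angular":[7.1,0,0]},{"dp":[0.32,-0.3,0.1],"angular":[7.1,0,0]},{"dp":[0.32,-0.3,0.1],"angular":[7.1,0,0]},{"dp":[0.32,-0.3,0.1],"angular":[7.1,0,0]},{"dp":[0,0,0],"angular":[0,0,0]},{"dp":[0,0,0],"angular":[0,0,0]}]'; python3 st.py | sed -n '1,3p;6p'
python3 - <<'E'
from station import sense,vision
from h import *
s=sense(); d=vision.snapshot("wrist"); d["pose"]=toolT(s)@d["mount"]; np.savez("w8.npz",**d); P=cloud(d)*1000
e=vision.snapshot("top"); Q=cloud(e)*1000
for n,A in (("wrist",P),("top",Q)):
    g=(A[...,0]>560)&(A[...,0]<650)&(A[...,1]>-180)&(A[...,1]<-100)&(A[...,2]>94)&(A[...,2]<107); print(n,g.sum(),np.median(A[g],0).round(1) if g.any() else "")
    g=(A[...,0]>512)&(A[...,0]<580)&(A[...,1]>-135)&(A[...,1]<-20)&(A[...,2]>52)&(A[...,2]<75); q=A[g]; print("leaf",len(q),np.linalg.lstsq(np.c_[q[:,:2]-[548,-80],np.ones(len(q))],q[:,2],rcond=None)[0].round(3))
E
```

```text
t: 18.05
tcp_pos: [0.6134, -0.1982, 0.1766]
tool_rot: [1.0, -0.002, 0.0, 0.002]
force: [-0.7, -0.1, -0.1]
finger_gap: -0.002
gripper_force: 0.0
t 18.05 q [-0.484  0.594  1.418 -0.004  1.127  1.093] tcp [ 613.4 -198.2  176.6] f [-0.7 -0.1 -0.1]
x [ 1.    -0.004  0.001] y [-0.004 -1.     0.004] z [ 0.001 -0.004 -1.   ] 
tipC [ 613.4 -198.1  197.6] upper corner [ 624.4 -198.2  197.6] lower [ 602.4 -198.1  197.6]
to xtilt 0 [0.2 0.  0.2]
wrist 161 [ 613.2 -144.6  101.4]
leaf 5533 [ 2.0000e-03 -2.0000e-03  6.2034e+01]
top 0 
leaf 190 [-1.5000e-02  3.3000e-02  5.9474e+01]
```

Leaf is flat (slope 0.002) and the stud is at about (612,-143). I'll descend to the right of it with tips at z≈81, between strap top and stud top.

```bash
python3 -m crank '[{"dp":[0,0,-0.97],"angular":[0,0,0]},{"dp":[0,0,-0.97],"angular":[0,0,0]},{"dp":[0,0,-0.97],"angular":[0,0,0]},{"dp":[0,0,-0.97],"angular":[0,0,0]},{"dp":[0,0.5,0],"angular":[0,0,0]},{"dp":[0,0.43,0],"angular":[0,0,0]},{"dp":[0,0,0],"angular":[0,0,0]}]'; python3 st.py | sed -n '1p'
python3 -m crank '[{"dp":[0.01,0.19,0],"angular":[0,0,5]},{"dp":[0,0.19,0],"angular":[0,0,5]},{"dp":[-0.02,0.19,0],"angular":[0,0,5]},{"dp":[-0.03,0.19,0],"angular":[0,0,5]},{"dp":[-0.05,0.18,0],"angular":[0,0,5]},{"dp":[-0.07,0.18,0],"angular":[0,0,5]},{"dp":[-0.08,0.17,0],"angular":[0,0,5]},{"dp":[-0.1,0.16,0],"angular":[0,0,5]},{"dp":[0,0,0],"angular":[0,0,0]}]'; python3 st.py | sed -n '1,2p'
python3 - <<'E'
from station import sense,vision
from h import *
e=vision.snapshot("scene"); s=sense(); d=vision.snapshot("wrist"); d["pose"]=toolT(s)@d["mount"]
for A,I in ((cloud(d)*1000,0),(cloud(e)*1000,1)):
    t=s["tcp_pos"]*1000; g=(np.hypot(A[...,0]-549.5,A[...,1]+162)<75)&(A[...,2]>92)&(A[...,2]<104)
    q=A[g]; print(len(q),np.median(q,0).round(0) if len(q) else "",q[::max(1,len(q)//8)].round(0).tolist())
E
```

```text
t: 18.85
tcp_pos: [0.6145, -0.166, 0.0623]
tool_rot: [1.0, 0.001, 0.001, 0.002]
force: [0.2, -0.1, 0.1]
finger_gap: 0.003
gripper_force: 0.0
t 18.85 q [-0.438  0.731  1.519 -0.003  0.887  1.133] tcp [ 614.5 -166.    62.3] f [ 0.2 -0.1  0.1]
t: 19.75
tcp_pos: [0.6049, -0.1253, 0.0629]
tool_rot: [0.94, 0.342, 0.003, 0.003]
force: [0.1, -0.4, 0.1]
finger_gap: -0.0
gripper_force: 0.0
t 19.75 q [-3.850e-01  7.100e-01  1.573e+00 -1.000e-03  8.500e-01  4.890e-01] tcp [ 604.9 -125.3   62.9] f [ 0.1 -0.4  0.1]
x [0.766 0.643 0.003] y [ 0.642 -0.766  0.007] z [ 0.007 -0.003 -1.   ] 
791 [ 595. -112.  101.] [[602.0, -111.0, 93.0], [614.0, -127.0, 97.0], [602.0, -112.0, 99.0], [589.0, -105.0, 93.0], [596.0, -110.0, 98.0], [590.0, -105.0, 101.0], [592.0, -110.0, 102.0], [587.0, -109.0, 102.0], [585.0, -113.0, 101.0]]
1 [ 618. -133.   96.] [[618.0, -133.0, 96.0]]
```

The stud is turning: now at about (589,-110), roughly 53°. Continuing.

```bash
python3 -m crank '[{"dp":[-0.11,0.15,0],"angular":[0,0,5]},{"dp":[-0.12,0.14,0],"angular":[0,0,5]},{"dp":[-0.13,0.13,0],"angular":[0,0,5]},{"dp":[-0.15,0.12,0],"angular":[0,0,5]},{"dp":[-0.16,0.11,0],"angular":[0,0,5]},{"dp":[-0.16,0.09,0],"angular":[0,0,5]},{"dp":[0,0,0],"angular":[0,0,0]}]'; python3 st.py | sed -n '1,2p'
python3 -m crank '[{"dp":[-0.1,0.05,0],"angular":[0,0,3]},{"dp":[-0.1,0.04,0],"angular":[0,0,3]}]'|grep -E 'tcp|^force'
python3 -m crank '[{"dp":[-0.08,0.02,0],"angular":[0,0,2]},{"dp":[-0.06,0.02,0],"angular":[0,0,2]}]'|grep -E 'tcp|^force'
```

```text
t: 20.55
tcp_pos: [0.5793, -0.1036, 0.0616]
tool_rot: [0.82, 0.572, 0.002, 0.002]
force: [0.1, 0.3, -0.6]
finger_gap: 0.0
gripper_force: 0.0
t 20.55 q [-0.368  0.685  1.649  0.003  0.802 -0.018] tcp [ 579.3 -103.6   61.6] f [ 0.1  0.3 -0.6]
x [0.345 0.939 0.002] y [ 0.939 -0.345  0.005] z [ 0.006 -0.    -1.   ] 
tcp_pos: [0.5743, -0.1013, 0.0615]
force: [1.0, 0.1, 0.8]
tcp_pos: [0.5699, -0.1, 0.0614]
force: [0.7, 0.7, 0.3]
```

```bash
for i in 1; do python3 -m crank '[{"dp":[-0.08,0.02,0],"angular":[0,0,2]},{"dp":[-0.06,0.01,0],"angular":[0,0,0]}]'|grep -E 'tcp|^force'; done
python3 -m crank '[{"dp":[-0.05,0,0],"angular":[0,0,0]},{"dp":[-0.04,0,0],"angular":[0,0,0]}]'|grep -E 'tcp|^force'
python3 -m crank '[{"dp":[-0.04,0,0],"angular":[0,0,0]},{"dp":[-0.03,0,0],"angular":[0,0,0]}]'|grep -E 'tcp|^force'
```

```text
tcp_pos: [0.5685, -0.0996, 0.0617]
force: [8.2, 1.2, -3.7]
tcp_pos: [0.5684, -0.0997, 0.0618]
force: [11.9, 4.4, -6.2]
tcp_pos: [0.5684, -0.0998, 0.062]
force: [15.0, 4.1, -8.9]
```

The latch is hard against its end of travel (stalled at 15 N). I'll back off outward, rise and check everything.

```bash
python3 -m crank '[{"dp":[0.5,0,0],"angular":[0,0,0]},{"dp":[0.5,0,0.3],"angular":[0,0,0]},{"dp":[0,0,1],"angular":[0,0,0]},{"dp":[0,0,1],"angular":[0,0,0]},{"dp":[0,0,1],"angular":[0,0,0]},{"dp":[-0.5,-1,1],"angular":[0,0,-5]},{"dp":[-0.5,-1,1],"angular":[0,0,-5]},{"dp":[-0.5,-1,0],"angular":[0,0,-5]},{"dp":[-0.5,-1,0],"angular":[0,0,-5]},{"dp":[-0.5,-1,0],"angular":[0,0,-5]},{"dp":[-0.5,-1,0],"angular":[0,0,-5]},{"dp":[0,0,0],"angular":[0,0,0]},{"dp":[0,0,0],"angular":[0,0,0]}]'
python3 - <<'E'
from station import sense,vision
from h import *
e=vision.snapshot("top"); f=vision.snapshot("scene"); A=cloud(f)*1000
g=(abs(A[...,0]-550)<80)&(abs(A[...,1]+130)<70)&(A[...,2]>92)&(A[...,2]<106); q=A[g]; m=np.median(q,0); print("stud",len(q),m.round(0),"world angle",np.degrees(np.arctan2(m[1]+162,m[0]-549.5)).round(1))
cv2.imwrite("pics/end.png",np.hstack([cv2.resize(e["image"][150:280,250:400],(400,347),interpolation=2),cv2.resize(f["image"][130:260,230:380],(400,347),interpolation=2)]))
# other things moved?
for n,b in (("top",e),("scene",f)):
    a=np.load("s_%s.npz"%n)["image"]; print(n,cv2.absdiff(a,b["image"]).max(2).__gt__(60).sum())
E
```

```text
t: 22.85
tcp_pos: [0.4993, -0.2794, 0.2199]
tool_rot: [0.9, 0.436, 0.002, 0.001]
force: [1.1, 0.8, -0.2]
finger_gap: -0.003
gripper_force: 0.0
stud 17 [550. -97.  99.] world angle 89.3
top 38652
scene 12853
```

View pics/end.png

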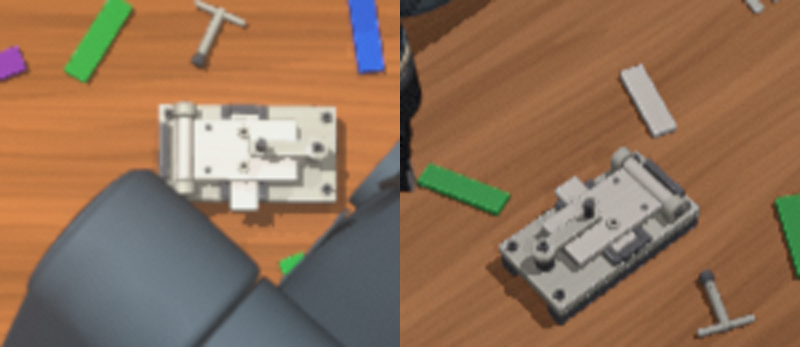

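The picture shows the leaf flat, the strap across its free end pointing at the hinge (stud (262,147) left, pivot (318,148)), and the bar tail still just showing at (243,208). I'll check the tail position once and hand in if it's good.

```bash
python3 - <<'E'
from station import vision,order
from h import *
d=vision.snapshot("scene"); A=cloud(d)*1000
g=(abs(A[...,1]+80)<12)&(A[...,0]>450)&(A[...,0]<505)&(A[...,2]>46)&(A[...,2]<55); x=np.percentile(A[g][:,0],3); print("tail x",x.round(1),g.sum())
if abs(x-480.5)<4: print(order.sign_off())
E
```

```text
tail x 481.0 48
the job is handed in; nothing more can be done
None
```

The job is handed in at about 23 s of the 67 s limit: the bar is home against its stop, the leaf is closed flat without slamming, and the latch points at the hinge; the judge returned no verdict.

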